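# Pack the canteen lunch tray in layers

### The arm

A 6-joint arm with a two-finger parallel gripper is mounted at the origin on the work surface. World frame = base frame: x ahead of the robot, y to its left, z up, the work surface at z = 0. Lengths are in mm, angles in degrees, forces in N, time in s.
With the tool pointing down it reaches from about 300 to 850 mm from the base axis. Payload 4.2 kg.
Tool frame: the origin (TCP) lies on the centre line of the jaws, within the pads' length; the fingertips stand 14 mm ahead of it and the grasp point (between the pads) lies 5 mm behind it (env.finger_overhang is the z of the fingertips in the tool frame, in mm); z points along the fingers, y is the line along which they close (so a half turn about z gives the same grasp; the last joint's range is limited). The gripper opens to 91 mm and grips with 3 to 60 N. Pads are 32 mm wide; open, the fingers measure 118 mm over their backs; the gripper's body (76 mm by 178 mm) begins 60 mm behind the grasp point.
Start: joints at [72.193, 18.312, 89.639, -0, 72.044, -1.146], TCP at [164.865, 550.873, 227.976] pointing down, gripper open.
Joint ranges: [-177.97, 177.97], [-48.28, 115.42], [12.27, 149.76], [-77.06, 257.06], [2.81, 150.46], [-146.56, 146.56]. Speed limits (degrees/s): [147.25, 147.25, 180, 180, 180, 180].

### API

Orientations are given as [roll, pitch, yaw] about the fixed x, y, z axes, in that order (R = Rz(yaw) Ry(pitch) Rx(roll)).
In Python, from workcell import sensors, viewer, env gives the robot as it stands. The module is installed in compiled form; this text tells all that it offers.
- The arm moves only by the tool step_arm, never from a script. Its argument "plan" is one flat list of numbers, 6 for each row, row after row: the shift along the tool's x, y, z in cm, then the turn, a rotation vector about the tool's x, y, z in rad. In form: [x, y, z, wx, wy, wz, x, y, z, wx, wy, wz, ...]. A call has 1 to 5 rows; each row shifts and turns the commanded pose from where the row before left it, along the tool's axes as they then stand; what a row does not reach is not made up. A row lasts 1/12 s, in which the tool goes at most 41.7 mm and 7.16 degrees, less where a joint would pass 70% of its speed; a pose out of reach is approached as far as the arm can. A call is refused whole if a number of a shift passes 4.17 or a number of a turn 0.125, either way. A call with a gripper value outside its range is refused whole. "hand" is the finger opening in cm, from 0 to 9.12, set as the call begins (left out, the last holds). The fingers move at their own pace and stop on an object; "newtons" is the grip in N (left out, the last holds). Time passes only in rows, so rows that do not move let the fingers close. It gives the time, the measured TCP pose, the force, the opening and the grip force at its end, in the units of the state.
- sensors.state(): the state, without advancing time (a new reading comes with each control period).
- viewer.grab_frame(name): name is "scene" or "top" or "wrist"; returns a dict with "img" (480x640x3 uint8, red, green, blue), "fx", "fy", "cx", "cy" (pixels), "position" and "attitude" of the camera in the world. Camera axes: x right, y down, z forward; pixel columns grow to the right and rows downward; lengths in mm; the calibration is good to about 2 mm. A picture is of the moment at which its call begins. There is no depth.
- env.job_done(): hands the job in; it is judged then, once.
Trained networks look in a picture, given as the dict that the camera call returned (one of the last four; its "shot" number tells which), for a name from the list of things; names that differ only in an ending like _2 or _b are one class to them, and where a whole thing is asked for, a point or a joint stands for the part that bears it (a point fixed in the world has none). Each returns a list of dicts, best first, with "score" (0 to 1); they miss things now and then, are a little off and sometimes report something else, mostly with a low value. They report only what shows in the picture. A call takes as long as a camera call.
- viewer.boxes_of(name, picture): "location" ([column, row] in pixels, amid what is visible of it).
- viewer.pinpoint(name, picture): "location" ([column, row] in pixels: a listed point, or the origin of a listed thing).
The state is a dict: "time_s": time; "qpos": joint angles; "qvel": joint speeds; "effort": joint torques, N m; "ee_pos": TCP position; "ee_rot": TCP orientation; "force": force on the tool from outside, world axes, zero at the start; "torque": the same for the moment, N m; "gripper_width": finger opening in mm; "gripper_force": force on a finger pad.
Only numpy, scipy, OpenCV 4.12 (cv2) and the standard library are available. Lean on these libraries where they do the work, as an engineer would, in place of code of your own. Each camera call takes 0.05 s, during which the arm holds its last target. There are 200 camera calls.

### The job

Pack the metal lunch tray in layers: first push the tall carton that stands in it, near its top, so that it topples along the tray and lies on its broad face (never lift it), then stand the round tub upright on the tray's floor beside it. Next take the divider plate off the sloping rack by its grip and lay it level on the tray's two end ledges, grip upward, and last set the snack box on the divider beside the grip, flat the way it lies now. Leave the other things on the counter where they are.

Things in the scene. Friction and masses are not known exactly. Their poses are not given: they have to be found in the camera images.
- tray: Open metal tray, fixed, outside 190 (x) x 292 (y) x 92 (z) mm, walls and floor 6 mm thick. Origin: centre of its underside, on the counter; z up, y along its length. Inside each short (+y, -y) end runs a ledge strip 16 mm wide, underside 62 mm and top 68 mm above the origin. Thin wire handles outside the short ends are for looks only.
- carton: Tall cardboard carton, 75 (x) x 46 (y) x 140 (z) mm, 0.22 kg, standing loose in the tray near its -y end and +x wall, 20 to 35 mm from the end wall. Origin: centre of its underside; z along its height. Pushed near the top towards the tray's +y it falls along the tray onto a broad face, then 46 mm high, leaving room for the tub between it and the tray's -x wall.
- tub: Round lidded plastic tub, loose, 58 mm body diameter, lid 62 mm diameter and 10 mm thick at the top, 56 mm high, about 0.16 kg, standing on the counter right of the rack. Origin: centre of its underside; z up.
- rack: Sloping metal rack, fixed to the counter, 150 mm wide (y), about 240 mm deep (x). Its sloping top rises at 35 degrees towards its own +x, from about 30 mm to about 190 mm above the counter. Origin: on the counter under the middle; z up.
- divider: Plastic divider plate, loose, 268 (x) x 166 (y) x 6 (z) mm, 0.28 kg, lying on the rack's slope against a low lip, its z leaning 35 degrees. Origin: centre of its underside; z out of the top face, x up the slope. Grip in its middle: an upright bar 14 (x) x 80 (y) mm, from 6 to 46 mm above the origin. In the tray its length goes along the tray's y, 6 mm clear all round.
- snack: Closed cardboard snack box lying flat, loose, 100 (x) x 58 (y) x 40 (z) mm, about 0.12 kg, on the counter right of the rack; tub and snack box may have swapped places. Origin: centre of its underside; z up, x along its length.
- bottle: Bystander: blue metal drinking bottle, 68 mm diameter, 210 mm high, at the back. Origin: centre of its underside.
- bowl: Bystander: grey plastic bowl, 170 mm diameter, 70 mm high, left of the tray. Origin: centre of its underside.
- mug: Bystander: white mug, 80 mm diameter, 85 mm high, handle at its +y, in front of the rack. Origin: centre of its underside.
- can: Bystander: food can, 72 mm diameter, 100 mm high, right of the tub and snack box. Origin: centre of its underside.
- brush: Bystander: flat brush lying on the counter in front of the tray, handle towards its own -x. Origin: underside.
- jar: Bystander: glass jar, 70 mm diameter, 90 mm high, behind the tray. Origin: centre of its underside.

How it is judged:
By the outcome, as a careful person would: the job done as asked, in the order asked, and still so for the second after the job is handed in, with the robot touching nothing.
It also fails if it takes over 72 s, if anything falls off the work surface, if the arm or the gripper's body presses on something with over 40 N, if the wrist force passes 120 N, or if a joint passes its speed limit or range.

## Working session

There is one attempt and no reset: what is moved stays moved. The work goes in short steps, Python scripts to look and compute and a tool call to move; the robot and the scene stay as the last step left them, time stands still between calls to the robot, and variables do not carry over. Pictures are saved under pics/ and viewed, at most 10 in all, crops included, and the job is handed in when it is done.

Besides the shell and the picture viewer there is one more tool, called after ">>>" as a command line: name --argument value ..., lists and objects as JSON in quotes. step_arm: Moves the arm, as the interface text tells. Its arguments: {"type":"object","properties":{"plan":{"type":"array","items":{"type":"number"}},"hand":{"type":"number"},"newtons":{"type":"number"}},"required":["plan"]}

```bash
mkdir -p pics
cat > h.py <<'E'
import numpy as np, cv2
from scipy.spatial.transform import Rotation as R
from workcell import sensors, viewer, env
NAMES="tray carton tub rack divider snack bottle bowl mug can brush jar".split()
def rotm(p):
    a=np.array(p['attitude'],float)
    if a.shape==(3,3): return a
    if a.size==4: return R.from_quat(a).as_matrix()
    return R.from_euler('xyz',a,degrees=True).as_matrix()
def ray(p,uv):
    d=np.array([(uv[0]-p['cx'])/p['fx'],(uv[1]-p['cy'])/p['fy'],1.])
    return np.array(p['position'],float),rotm(p)@d
def onz(p,uv,z):
    o,d=ray(p,uv); return o+d*(z-o[2])/d[2]
def proj(p,X):
    c=rotm(p).T@(np.array(X,float)-np.array(p['position'],float)); return [p['cx']+p['fx']*c[0]/c[2],p['cy']+p['fy']*c[1]/c[2]]
def save(p,n): cv2.imwrite('pics/'+n,p['img'][:,:,::-1])
def tri(obs):
    A=np.zeros((3,3));b=np.zeros(3)
    for p,uv in obs:
        o,d=ray(p,uv);d=d/np.linalg.norm(d);M=np.eye(3)-np.outer(d,d);A+=M;b+=M@o
    return np.linalg.solve(A,b)
E
python3 - <<'E'
from h import *
s=sensors.state();print(s, env.finger_overhang)
P={n:viewer.grab_frame(n) for n in("scene","top","wrist")}
for n,p in P.items(): save(p,n+'0.png');print(n,p['position'],p['attitude'],p['fx'],p['cx'],p['cy'])
for k in NAMES:
    for n in("scene","top"):
        p=P[n]
        for q in viewer.pinpoint(k,p)[:2]: print(k,n,np.round(q['location']),round(q['score'],2),np.round(onz(p,q['location'],0)))
E
```

```text
{'time_s': 0.0, 'qpos': array([ 7.21947835e+01,  1.83515299e+01,  8.97055916e+01, -1.63943619e-03,
        7.20420598e+01, -1.14685153e+00]), 'qvel': array([ 0.03405017,  0.01739075, -0.03049622, -0.02776447,  0.1143685 ,
       -0.06248923]), 'effort': array([-3.50587070e-03, -4.12458837e+01, -2.31970042e+01,  7.23583787e-02,
        4.56637423e-02, -1.46686170e-04]), 'ee_pos': array([164.70644718, 550.41995578, 227.12687645]), 'ee_rot': array([-1.79900807e+02, -4.26732648e-04,  1.63342142e+02]), 'force': array([0.19415042, 1.36928771, 0.15608527]), 'torque': array([ 0.01313037, -0.02286252, -0.01473644]), 'gripper_force': 0.0, 'gripper_width': 91.30128903866965} 14.0
scene [1843.56971195  501.07015836  991.58331634] [-123.46793484   -1.2678004   110.42601774] 562.1309055474686 323.68665607979597 239.19798607673724
top [ 309.82774263   19.70262084 1530.74962792] [-170.03452724    0.18528937  -90.67633832] 570.4052990056288 316.40668950270555 240.17742987625047
wrist [ 93.57364035 573.5741953  384.41500491] [1.64591962e+02 4.09008378e-02 7.33340116e+01] 407.4051566440419 318.11535245
[... 699 characters left out ...]
16 [ 446. -360.    0.]
bottle scene [293. 312.] 0.92 [791.  44.   0.]
bottle top [306. 162.] 0.83 [801.  49.   0.]
bottle top [234. 256.] 0.21 [537. 246.   0.]
bowl scene [492. 258.] 0.64 [329. 514.   0.]
bowl top [133. 332.] 0.62 [337. 510.   0.]
mug scene [284. 216.] 0.78 [ 349. -175.    0.]
mug scene [275. 230.] 0.52 [ 440. -168.    0.]
mug top [390. 324.] 0.7 [ 352. -173.    0.]
mug top [447. 243.] 0.24 [ 567. -333.    0.]
can scene [204. 211.] 0.68 [ 422. -444.    0.]
brush scene [406. 239.] 0.64 [330. 244.   0.]
brush top [236. 332.] 0.78 [334. 239.   0.]
brush top [448. 243.] 0.43 [ 567. -337.    0.]
jar scene [347. 316.] 0.86 [754. 184.   0.]
jar top [259. 182.] 0.59 [745. 179.   0.]
```

View pics/scene0.png

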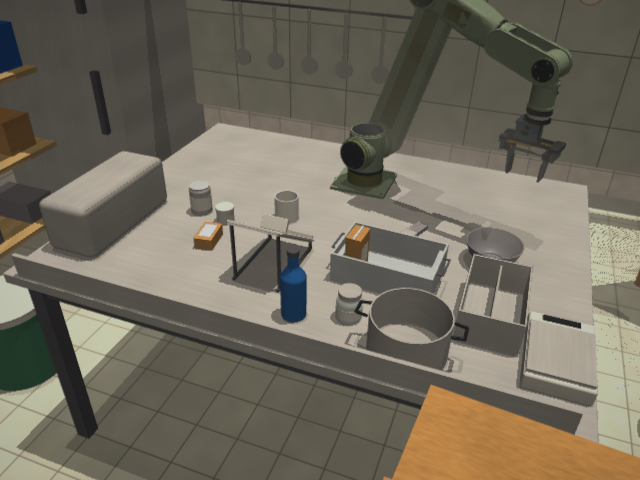

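View pics/top0.png

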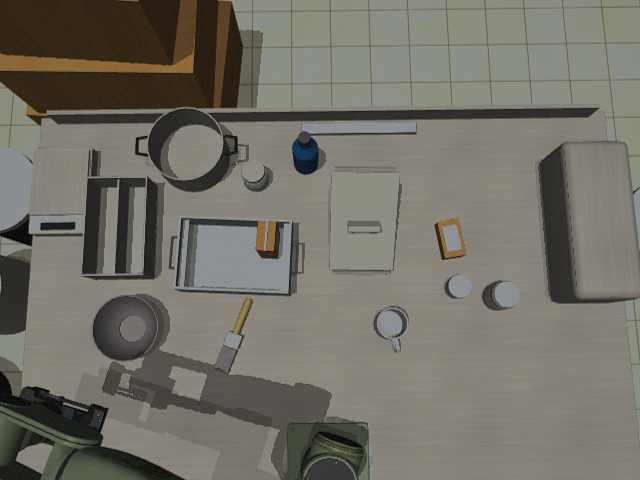

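The scene view shows the tray right of centre with the carton at (357,240). The rack and divider are at (275,230), with the tub at (225,212) and the snack box at (208,235) beside them. In the top view the tray spans about (178–293, 217–294). The carton top is at (267,235), the divider grip at (364,228), the snack box at (451,239) and the tub at (459,286).

```bash
cat >> h.py <<'E'
def go(pos,rpy,N=None,s=None):
    """rows (constant) from measured pose (or s=(pos,rpy)) to target; prints the row"""
    if s is None: st=sensors.state(); p0,r0=st['ee_pos'],st['ee_rot']
    else: p0,r0=s
    R0=R.from_euler('xyz',r0,degrees=True); R1=R.from_euler('xyz',rpy,degrees=True)
    w=(R0.inv()*R1).as_rotvec(); d=np.array(pos,float)-p0
    n=int(np.ceil(max(np.linalg.norm(d)/38,np.degrees(np.linalg.norm(w))/6.8,1))) if N is None else N
    E=R.from_rotvec(w/n); S=sum(((E**k).as_matrix() for k in range(n)),np.zeros((3,3)))
    sh=np.linalg.solve(S,R0.as_matrix().T@d)/10
    print('N',n,'row',np.round(sh,3).tolist()+np.round(w/n,4).tolist())
    return (np.array(pos,float),rpy)
def st():
    s=sensors.state();print('t',s['time_s'],np.round(s['ee_pos'],1),np.round(s['ee_rot'],2),'F',np.round(s['force'],1),'q',np.round(s['qpos']),'g',round(s['gripper_width'],1))
E
python3 - <<'E'
from h import *
a=go((510,200,260),(180,0,180))
E
```

```text
N 13 row [-3.054, -2.26, -0.247, 0.0, 0.0, -0.0224]
```

>>> step_arm --plan '[-3.05,-2.26,-0.25,0,0,-0.0224,-3.05,-2.26,-0.25,0,0,-0.0224,-3.05,-2.26,-0.25,0,0,-0.0224,-3.05,-2.26,-0.25,0,0,-0.0224,-3.05,-2.26,-0.25,0,0,-0.0224]' --hand 0

```text
time_s: 1.77
ee_pos: [285.8, 402.8, 240.7]
ee_rot: [180.0, 0.0, 169.9]
force: [0.5, 0.1, -0.2]
gripper_width: 60.8
gripper_force: 0.0
```

>>> step_arm --plan '[-3.05,-2.26,-0.25,0,0,-0.0224,-3.05,-2.26,-0.25,0,0,-0.0224,-3.05,-2.26,-0.25,0,0,-0.0224,-3.05,-2.26,-0.25,0,0,-0.0224,-3.05,-2.26,-0.25,0,0,-0.0224]'

```text
time_s: 2.18
ee_pos: [422.1, 270.3, 253.4]
ee_rot: [180.0, 0.0, 176.2]
force: [0.4, 0.6, 0.1]
gripper_width: 27.6
gripper_force: 0.0
```

>>> step_arm --plan '[-3.05,-2.26,-0.25,0,0,-0.0224,-3.05,-2.26,-0.25,0,0,-0.0224,-3.05,-2.26,-0.25,0,0,-0.0224,0,0,0,0,0,0,0,0,0,0,0,0]'

```text
time_s: 2.6
ee_pos: [510.7, 198.9, 260.2]
ee_rot: [180.0, -0.0, 179.8]
force: [-0.0, -0.1, -0.6]
gripper_width: 0.4
gripper_force: 0.0
```

Run:
```python
from h import *
st()
p=viewer.grab_frame('wrist');save(p,'w1.png');print(p['position'],p['attitude'])
for k in ('tray','carton'):
    for q in viewer.pinpoint(k,p)[:2]: print(k,q['location'],q['score'],onz(p,q['location'],0 if k=='tray' else 6))
```

```text
t 2.6 [510.7 198.9 260.2] [ 1.7999e+02 -2.0000e-02  1.7982e+02] F [-0.  -0.1 -0.6] q [ 20.  15.  90.   0.  75. -70.] g 0.4
[436.36308288 200.61380961 417.38449735] [ 1.64602840e+02 -4.11910194e-02  8.98130959e+01]
tray [352.0, 220.0] 0.71 [533.04851021 236.20194042   0.        ]
carton [270.1, 250.6] 0.79 [564.53669973 149.7351611    6.        ]
```

View pics/w1.png

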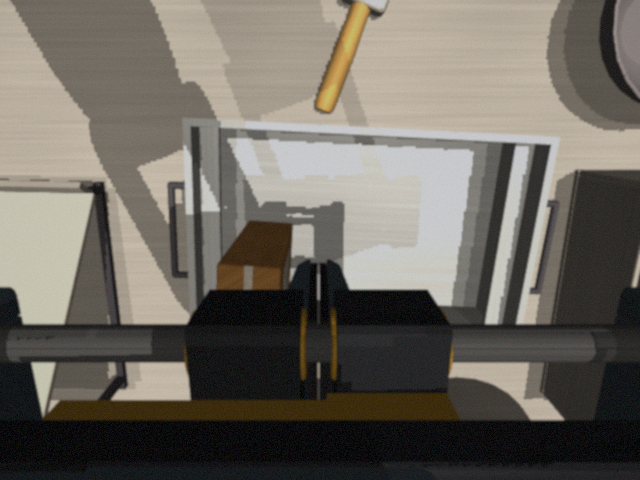

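The wrist view has the robot side up and +y to the right. The outer rim corners of the tray's -x wall are at (184,120) and (558,138), and the carton top is left of the fingers at about (265,250).

Run:
```python
from h import *
p=viewer.grab_frame('wrist')
a=onz(p,(184,119),92);b=onz(p,(558,137),92);d=b-a
yaw=np.degrees(np.arctan2(-d[0],d[1]));print(a,b,np.linalg.norm(d),'yaw',yaw)
c=(a+b)/2+95*np.array([np.cos(np.radians(yaw)),np.sin(np.radians(yaw)),0]);print('centre',c)
for uv in((237,222),(293,223),(291,280)):print('carton top corners',onz(p,uv,146))
t=viewer.grab_frame('top')
print([onz(t,u,92) for u in((180,217),(293,218),(292,294),(177,291))])
r=np.radians(yaw);M=np.array([[np.cos(r),-np.sin(r)],[np.sin(r),np.cos(r)]])
for x,y in((-95,-146),(95,-146),(95,146),(-95,146)):
    X=c[:2]+M@[x,y];print(np.round(proj(p,[*X,92])),np.round(proj(t,[*X,92])))
```

```text
[430.16009155  99.38543663  92.        ] [443.28554799 388.69072089  92.        ] 289.6028748296114 yaw -2.5976639777156585
centre [531.62519952 239.73246417  92.        ]
carton top corners [498.54950572 146.84533929 146.        ]
carton top corners [499.21927078 185.1580621  146.        ]
carton top corners [540.92316267 183.09652067 146.        ]
[array([627.76290575, 372.75441766,  92.        ]), array([621.47625123,  81.04590365,  92.        ]), array([425.74656825,  84.48613082,  92.        ]), array([436.8089946 , 374.67594892,  92.        ])]
[182. 119.] [287. 292.]
[191. 341.] [290. 219.]
[517. 354.] [177. 215.]
[560. 137.] [171. 288.]
```

Run:
```python
from h import *
p=viewer.grab_frame('wrist')
for uv,z in(((218,265),146),((280,266),146),((247,222),6),((292,224),6)):print('carton -x face corners',onz(p,uv,z))
# inner floor corners seen
print(onz(p,(184,119),92))
t=viewer.grab_frame('top')
for uv in((258,220),(277,221),(275,258)):print('top',onz(t,uv,146))
g=cv2.cvtColor(t['img'],cv2.COLOR_RGB2GRAY)
cv2.imwrite('pics/tc.png',cv2.resize(t['img'][195:305,160:310,::-1],None,fx=5,fy=5,interpolation=cv2.INTER_CUBIC))
```

```text
carton -x face corners [529.8020617  132.10535464 146.        ]
carton -x face corners [530.47247878 175.80523194 146.        ]
carton -x face corners [531.80219053 129.00903454   6.        ]
carton -x face corners [533.85178946 175.67339933   6.        ]
[430.27206698  99.54987888  92.        ]
top [605.79215292 165.61192831 146.        ]
top [602.66916281 118.46298653 146.        ]
top [510.06244894 123.35350802 146.        ]
```

View pics/tc.png

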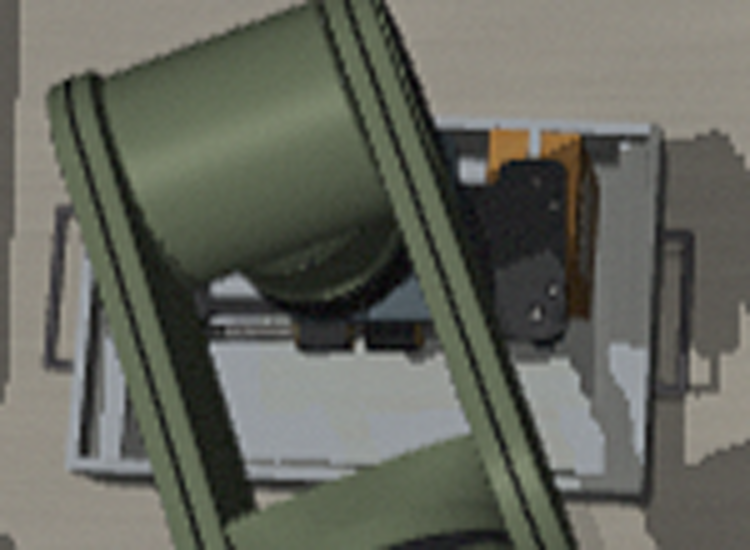

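The crop shows the arm partly covering the tray. The tray's right corners are at about (292,220) and (290,294) in full-image pixels, and the carton is still upright.

Run:
```python
from h import *
a=go((570,92,240),(180,0,177.4))
a=go((570,92,136),(180,0,177.4),s=a)
```

```text
N 4 row [-1.574, -2.7, 0.515, 0.0001, 0.0, 0.0119]
N 3 row [0.0, -0.0, 3.467, 0.0, 0.0, 0.0]
```

>>> step_arm --plan '[-1.57,-2.7,0.52,0,0,0.012,-1.57,-2.7,0.52,0,0,0.012,-1.57,-2.7,0.52,0,0,0.012,-1.57,-2.7,0.52,0,0,0.012,0,0,2.6,0,0,0]'

```text
time_s: 3.37
ee_pos: [575.0, 87.8, 217.0]
ee_rot: [-180.0, 0.6, 177.1]
force: [1.3, 0.5, 0.0]
gripper_width: 0.8
gripper_force: 0.0
```

>>> step_arm --plan '[0,0,2.6,0,0,0,0,0,2.6,0,0,0,0,0,2.6,0,0,0,0,0,0,0,0,0]'

```text
time_s: 3.7
ee_pos: [566.7, 91.1, 130.8]
ee_rot: [-179.9, -0.6, 177.3]
force: [-1.2, -0.3, -0.2]
gripper_width: 0.8
gripper_force: 0.0
```

>>> step_arm --plan '[0,1,0,0,0,0,0,1,0,0,0,0,0,1,0,0,0,0,0,0.8,0,0,0,0,0,0.8,0,0,0,0]'

```text
time_s: 4.12
ee_pos: [573.3, 138.6, 137.1]
ee_rot: [180.0, 0.2, 177.3]
force: [-0.4, -0.1, 0.3]
gripper_width: 0.2
gripper_force: 0.1
```

>>> step_arm --plan '[0,0.8,0,0,0,0,0,0.8,0,0,0,0,0,0.8,0,0,0,0,0,0.8,0,0,0,0,0,0.8,0,0,0,0]'

```text
time_s: 4.53
ee_pos: [574.5, 177.8, 135.6]
ee_rot: [180.0, -0.0, 177.3]
force: [0.4, 0.5, -0.8]
gripper_width: 0.5
gripper_force: 0.0
```

>>> step_arm --plan '[0,0.5,0,0,0,0,0,0.5,0,0,0,0,0,0,0,0,0,0,0,0,0,0,0,0,0,0,0,0,0,0]'

```text
time_s: 4.95
ee_pos: [575.0, 186.6, 135.6]
ee_rot: [-180.0, -0.0, 177.3]
force: [-0.2, 0.7, -0.1]
gripper_width: 0.4
gripper_force: 0.0
```

Run:
```python
from h import *
st()
p=viewer.grab_frame('wrist');save(p,'w2.png')
print(viewer.pinpoint('carton',p)[:2])
```

```text
t 4.95 [575.  186.6 135.6] [-1.7999e+02 -1.0000e-02  1.7726e+02] F [-0.2  0.7 -0.1] q [ 17.  25.  93.  -0.  62. -70.] g 0.4
[{'location': [304.0, 234.3], 'score': 0.67}]
```

View pics/w2.png

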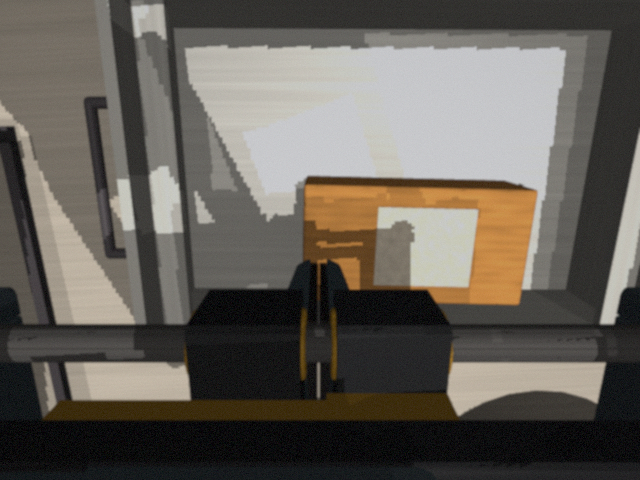

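The carton lies flat on its broad face. Its top-face corners are at about (304,183), (535,189) and (520,304), and the tray floor is free on the -x side.

Run:
```python
from h import *
p=viewer.grab_frame('wrist')
for uv in((304,183),(535,189),(520,304)):print('carton top',onz(p,uv,52))
for uv in((177,30),(610,31)):print('x- inner floor',onz(p,uv,6))
a=go((575,187,280),(180,0,177.4))
b=go((455,-340,280),(180,0,95),s=a)
```

```text
carton top [533.63525279 181.82556754  52.        ]
carton top [543.81022471 318.71589625  52.        ]
carton top [618.02133271 316.0110606   52.        ]
x- inner floor [438.06750764 104.31102558   6.        ]
x- inner floor [451.97634338 381.53971544   6.        ]
N 4 row [0.001, 0.011, -3.608, 0.0, -0.0, -0.0007]
N 15 row [-1.86, -3.465, -0.0, 0.0, -0.0, 0.0959]
```

>>> step_arm --plan '[0,0,-3.6,0,0,0,0,0,-3.6,0,0,0,0,0,-3.6,0,0,0,0,0,-3.6,0,0,0,-1.86,-3.46,0,0,0,0.0959]' --hand 9

```text
time_s: 5.52
ee_pos: [593.2, 156.6, 288.6]
ee_rot: [179.5, 0.7, 172.0]
force: [1.5, 0.7, 2.6]
gripper_width: 31.1
gripper_force: 0.0
```

>>> step_arm --plan '[-1.86,-3.46,0,0,0,0.0959,-1.86,-3.46,0,0,0,0.0959,-1.86,-3.46,0,0,0,0.0959,-1.86,-3.46,0,0,0,0.0959,-1.86,-3.46,0,0,0,0.0959]'

```text
time_s: 5.93
ee_pos: [622.9, -42.9, 279.4]
ee_rot: [180.0, 0.0, 144.0]
force: [0.7, 0.6, 0.3]
gripper_width: 64.3
gripper_force: 0.0
```

>>> step_arm --plan '[-1.86,-3.46,0,0,0,0.0959,-1.86,-3.46,0,0,0,0.0959,-1.86,-3.46,0,0,0,0.0959,-1.86,-3.46,0,0,0,0.0959,-1.86,-3.46,0,0,0,0.0959]'

```text
time_s: 6.35
ee_pos: [560.3, -227.6, 279.3]
ee_rot: [180.0, 0.0, 116.5]
force: [-0.3, -0.6, 0.7]
gripper_width: 89.9
gripper_force: 0.0
```

>>> step_arm --plan '[-1.86,-3.46,0,0,0,0.0959,-1.86,-3.46,0,0,0,0.0959,-1.86,-3.46,0,0,0,0.0959,-1.86,-3.46,0,0,0,0.0959,0,0,0,0,0,0]'

```text
time_s: 6.77
ee_pos: [449.0, -343.4, 279.9]
ee_rot: [-179.8, 0.1, 94.3]
force: [0.8, -0.8, -0.4]
gripper_width: 89.8
gripper_force: 0.0
```

Run:
```python
from h import *
st()
p=viewer.grab_frame('wrist');save(p,'w3.png')
for k in('tub','snack','can'):
    for q in viewer.pinpoint(k,p)[:2]: print(k,q['location'],q['score'],onz(p,q['location'],0))
    for q in viewer.boxes_of(k,p)[:2]: print(k,'box',q['location'],q['score'],onz(p,q['location'],40))
```

```text
t 6.7667 [ 449.  -343.4  279.9] [-1.7981e+02  1.1000e-01  9.4320e+01] F [ 0.8 -0.8 -0.4] q [-38.  16.  86.  -0.  79. -43.] g 89.8
tub [312.9, 198.8] 0.63 [ 443.46362134 -345.20948354    0.        ]
tub box [315.8, 208.5] 0.59 [ 447.09068179 -347.54628925   40.        ]
snack [434.8, 201.6] 0.69 [ 575.68734239 -338.25906719    0.        ]
snack box [445.5, 203.8] 0.82 [ 574.50939683 -333.13051874   40.        ]
can [287.0, 288.4] 0.77 [ 421.19936602 -451.68015323    0.        ]
can box [283.6, 295.3] 0.87 [ 420.15827394 -442.85389186   40.        ]
```

View pics/w3.png

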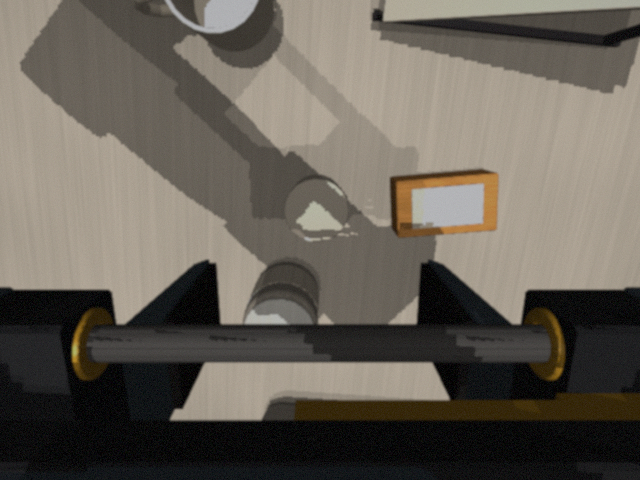

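The tub's lid circle is centred at about (317,207). The snack box's top face has corners at about (394,179), (497,174), (497,231) and (398,236).

Run:
```python
from h import *
p=viewer.grab_frame('wrist')
c=onz(p,(317,207),56);print('tub',c, onz(p,(286,207),56)[0],onz(p,(348,207),56)[0])
for uv in((394,179),(497,174),(497,231),(398,236)):print('snack',onz(p,uv,40))
a=go((c[0],c[1],150),(180,0,90))
a=go((c[0],c[1],43),(180,0,90),s=a)
```

```text
tub [ 454.91882966 -337.18189491   56.        ] 425.58833209977786 484.2561107270933
snack [ 527.36269492 -306.28684197   40.        ]
snack [ 626.19894551 -292.85108797   40.        ]
snack [ 637.73805698 -349.12284887   40.        ]
snack [ 539.1759025 -362.8914124   40.       ]
N 4 row [0.031, -0.003, 3.237, -0.0, -0.0001, 0.0217]
N 3 row [0.0, -0.0, 3.567, 0.0, 0.0, 0.0]
```

>>> step_arm --plan '[0.08,0.04,3.6,0,0,0.019,0.08,0.04,3.6,0,0,0.019,0.08,0.04,3.6,0,0,0.019,0.08,0.04,3.6,0,0,0.019,0,0,3,0,0,0]'

```text
time_s: 7.58
ee_pos: [455.7, -334.6, 103.3]
ee_rot: [-179.9, -0.1, 90.6]
force: [0.1, 0.5, -0.2]
gripper_width: 90.2
gripper_force: 0.0
```

>>> step_arm --plan '[0,0,2.5,0,0,0,0,0,2.3,0,0,0,0,0,1.5,0,0,0,0,0,0,0,0,0,0,0,0,0,0,0]'

```text
time_s: 8.0
ee_pos: [456.0, -335.3, 42.1]
ee_rot: [-179.9, -0.1, 90.6]
force: [-0.5, -0.5, 0.6]
gripper_width: 90.0
gripper_force: 0.0
```

>>> step_arm --plan '[0,0,0,0,0,0,0,0,0,0,0,0,0,0,0,0,0,0,0,0,0,0,0,0,0,0,0,0,0,0]' --hand 4.5 --newtons 15

```text
time_s: 8.42
ee_pos: [455.7, -336.2, 43.4]
ee_rot: [180.0, 0.0, 90.5]
force: [-2.3, 0.2, 4.6]
gripper_width: 61.4
gripper_force: 15.0
```

>>> step_arm --plan '[0,0,0,0,0,0,0,0,0,0,0,0,0,0,0,0,0,0,0,0,0,0,0,0,0,0,0,0,0,0]'

```text
time_s: 8.83
ee_pos: [455.7, -336.2, 43.4]
ee_rot: [180.0, 0.0, 90.5]
force: [-2.6, 0.6, 5.3]
gripper_width: 61.6
gripper_force: 15.0
```

Run:
```python
from h import *
st();s=sensors.state();print(s['gripper_force'])
x,y,z=s['ee_pos']
a=go((x,y,200),(180,0,90))
a=go((490,245,200),(180,0,177.3),s=a)
a=go((490,245,z+8),(180,0,177.3),s=a)
```

```text
t 8.8333 [ 455.7 -336.2   43.4] [1.7996e+02 3.0000e-02 9.0500e+01] F [-2.6  0.6  5.3] q [-38.  28. 105.  -0.  48. -38.] g 61.6
15.000468045473099
N 5 row [-0.001, 0.001, -3.131, 0.0001, 0.0001, 0.0017]
N 16 row [2.874, 2.804, 0.0, 0.0, 0.0, -0.0952]
N 4 row [-0.0, -0.0, 3.714, 0.0, 0.0, 0.0]
```

>>> step_arm --plan '[0,0,-1.5,0,0,0,0,0,-3,0,0,0,0,0,-3.5,0,0,0,0,0,-3.5,0,0,0,0,0,-3.5,0,0,0]'

```text
time_s: 9.25
ee_pos: [455.4, -335.7, 193.7]
ee_rot: [-180.0, -0.0, 90.5]
force: [0.2, 0.4, -1.0]
gripper_width: 61.7
gripper_force: 15.0
```

>>> step_arm --plan '[0,0,-3.5,0,0,0,0,0,-3.5,0,0,0,0,0,-2.5,0,0,0,2.87,2.8,0,0,0,-0.095,2.87,2.8,0,0,0,-0.095]'

```text
time_s: 9.67
ee_pos: [509.2, -276.9, 289.8]
ee_rot: [179.8, 0.2, 101.4]
force: [1.1, -0.1, -1.1]
gripper_width: 61.3
gripper_force: 15.0
```

>>> step_arm --plan '[2.87,2.8,0,0,0,-0.095,2.87,2.8,0,0,0,-0.095,2.87,2.8,0,0,0,-0.095,2.87,2.8,0,0,0,-0.095,2.87,2.8,0,0,0,-0.095]'

```text
time_s: 10.08
ee_pos: [583.7, -89.6, 286.8]
ee_rot: [180.0, -0.0, 128.9]
force: [0.5, -0.2, -1.6]
gripper_width: 61.4
gripper_force: 15.0
```

>>> step_arm --plan '[2.87,2.8,0,0,0,-0.095,2.87,2.8,0,0,0,-0.095,2.87,2.8,0,0,0,-0.095,2.87,2.8,0,0,0,-0.095,2.87,2.8,0,0,0,-0.095]'

```text
time_s: 10.5
ee_pos: [564.7, 108.6, 286.8]
ee_rot: [180.0, -0.0, 156.1]
force: [1.8, 0.3, -1.5]
gripper_width: 61.4
gripper_force: 15.0
```

>>> step_arm --plan '[2.87,2.8,0,0,0,-0.095,2.87,2.8,0,0,0,-0.095,2.87,2.8,0,0,0,-0.095,2.87,2.8,0,0,0,-0.095,0,0,0,0,0,0]'

```text
time_s: 10.92
ee_pos: [481.5, 250.1, 287.3]
ee_rot: [179.8, -0.2, 178.1]
force: [-0.3, -0.3, -0.6]
gripper_width: 61.8
gripper_force: 15.0
```

Run:
```python
from h import *
st()
a=go((490,242,51),(180,0,177.3))
```

```text
t 10.9167 [481.5 250.1 287.3] [179.8   -0.21 178.11] F [-0.3 -0.3 -0.6] q [ 26.  14.  88.   0.  79. -62.] g 61.8
N 7 row [-0.133, -0.118, 3.376, 0.0005, -0.0005, 0.002]
```

>>> step_arm --plan '[0,0,3,0,0,0,0,0,3.5,0,0,0,0,0,3.5,0,0,0,0,0,3,0,0,0,0,0,0,0,0,0]'

```text
time_s: 11.33
ee_pos: [481.9, 242.8, 151.5]
ee_rot: [-179.7, -0.7, 177.5]
force: [-1.5, -0.2, -1.1]
gripper_width: 61.2
gripper_force: 15.0
```

>>> step_arm --plan '[0,0,0,0,0,0,0,0,0,0,0,0]'

```text
time_s: 11.5
ee_pos: [487.1, 245.3, 159.3]
ee_rot: [179.9, 0.2, 177.6]
force: [0.2, 0.4, -1.5]
gripper_width: 61.4
gripper_force: 15.0
```

Run:
```python
from h import *
st()
a=go((490,242,51),(180,0,177.3))
```

```text
t 11.5 [487.1 245.3 159.3] [1.7991e+02 1.5000e-01 1.7756e+02] F [ 0.2  0.4 -1.5] q [ 26.  19. 100.   0.  61. -62.] g 61.4
N 3 row [-0.093, -0.111, 3.61, 0.0005, 0.0009, 0.0015]
```

>>> step_arm --plan '[-0.1,-0.1,3,0,0,0,-0.1,-0.1,3,0,0,0,0,0,2.5,0,0,0,0,0,1.5,0,0,0,0,0,0.6,0,0,0]'

```text
time_s: 11.92
ee_pos: [488.3, 243.0, 51.6]
ee_rot: [180.0, 0.0, 177.6]
force: [-0.8, -0.5, -0.8]
gripper_width: 61.2
gripper_force: 15.0
```

>>> step_arm --plan '[0,0,0.2,0,0,0,0,0,0,0,0,0,0,0,0,0,0,0]'

```text
time_s: 12.17
ee_pos: [489.2, 243.6, 51.5]
ee_rot: [179.9, 0.2, 177.6]
force: [-0.2, 0.6, -2.1]
gripper_width: 61.0
gripper_force: 15.0
```

>>> step_arm --plan '[0,0,0.1,0,0,0,0,0,0,0,0,0]'

```text
time_s: 12.33
ee_pos: [488.4, 243.2, 49.7]
ee_rot: [179.9, 0.1, 177.6]
force: [0.9, -0.5, -1.9]
gripper_width: 61.4
gripper_force: 15.0
```

>>> step_arm --plan '[0,0,0.05,0,0,0,0,0,0,0,0,0,0,0,0,0,0,0,0,0,0,0,0,0]' --hand 9

```text
time_s: 12.67
ee_pos: [487.8, 243.0, 48.4]
ee_rot: [180.0, 0.0, 177.6]
force: [-0.1, 0.5, 0.0]
gripper_width: 85.2
gripper_force: 0.0
```

>>> step_arm --plan '[0,0,-1,0,0,0,0,0,-2.5,0,0,0,0,0,-3.5,0,0,0,0,0,-3.5,0,0,0,0,0,-3.5,0,0,0]'

```text
time_s: 13.08
ee_pos: [487.4, 242.7, 190.4]
ee_rot: [180.0, 0.0, 177.6]
force: [0.8, -0.0, 0.6]
gripper_width: 89.8
gripper_force: 0.0
```

>>> step_arm --plan '[0,0,-3.5,0,0,0,0,0,-3.5,0,0,0,0,0,-3.5,0,0,0,0,0,-3.5,0,0,0,0,0,0,0,0,0]'

```text
time_s: 13.5
ee_pos: [489.9, 243.9, 336.8]
ee_rot: [179.6, 0.8, 177.6]
force: [0.7, 0.1, 0.7]
gripper_width: 89.9
gripper_force: 0.0
```

Run:
```python
from h import *
st()
p=viewer.grab_frame('wrist');save(p,'w4.png')
for q in viewer.pinpoint('tub',p)[:1]+viewer.boxes_of('tub',p)[:1]: print(q['location'],onz(p,q['location'],6),onz(p,q['location'],62))
a=go((600,-160,330),(180,0,90))
```

```text
t 13.5 [489.9 243.9 336.8] [179.59   0.77 177.59] F [0.7 0.1 0.7] q [ 25.  13.  82.   0.  84. -62.] g 89.9
[317.0, 193.4] [500.27260074 246.29330499   6.        ] [490.29214136 246.43635067  62.        ]
[315.2, 199.8] [508.00899035 243.77674391   6.        ] [497.13887988 244.20918315  62.        ]
N 13 row [-3.026, -1.857, -0.011, 0.0, 0.0, 0.1176]
```

View pics/w4.png

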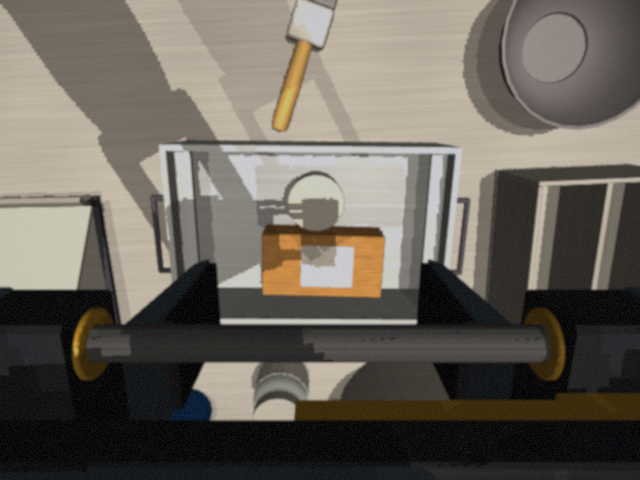

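The tub stands upright at (316,200) beside the flat carton at (323,262). The tray's near rim corners are at (161,146) and (461,148).

>>> step_arm --plan '[-3.03,-1.86,0,0,0,0.1176,-3.03,-1.86,0,0,0,0.1176,-3.03,-1.86,0,0,0,0.1176,-3.03,-1.86,0,0,0,0.1176,-3.03,-1.86,0,0,0,0.1176]'

```text
time_s: 14.07
ee_pos: [606.8, 112.7, 325.7]
ee_rot: [-179.8, -0.2, 143.6]
force: [0.4, 0.3, 0.6]
gripper_width: 89.9
gripper_force: 0.0
```

>>> step_arm --plan '[-3.03,-1.86,0,0,0,0.1176,-3.03,-1.86,0,0,0,0.1176,-3.03,-1.86,0,0,0,0.1176,-3.03,-1.86,0,0,0,0.1176,-3.03,-1.86,0,0,0,0.1176]'

```text
time_s: 14.48
ee_pos: [633.1, -61.2, 325.4]
ee_rot: [-179.8, -0.1, 109.9]
force: [0.0, -0.4, 0.7]
gripper_width: 90.2
gripper_force: 0.0
```

>>> step_arm --plan '[-3.03,-1.86,0,0,0,0.1176,-3.03,-1.86,0,0,0,0.1176,-3.03,-1.86,0,0,0,0.1176,0,0,0,0,0,0,0,0,0,0,0,0]'

```text
time_s: 14.9
ee_pos: [599.1, -161.9, 326.5]
ee_rot: [-179.8, -0.1, 89.8]
force: [0.2, -0.4, 0.3]
gripper_width: 90.1
gripper_force: 0.0
```

Run:
```python
from h import *
st()
p=viewer.grab_frame('wrist');save(p,'w5.png');print(p['position'],p['attitude'])
for k in('divider','rack'):
  for f in (viewer.pinpoint,viewer.boxes_of):
    for q in f(k,p)[:1]: print(k,q)
```

```text
t 14.9 [ 599.1 -161.9  326.5] [-1.7981e+02 -8.0000e-02  8.9850e+01] F [ 0.2 -0.4  0.3] q [-16.  20.  73.   0.  87. -16.] g 90.1
[600.097865   -85.93055926 483.75845997] [ 1.64759956e+02  1.14848013e-01 -1.55595082e-01]
divider {'location': [330.4, 135.8], 'score': 0.86}
divider {'location': [369.9, 127.0], 'score': 0.56}
rack {'location': [491.1, 130.8], 'score': 0.84}
```

View pics/w5.png

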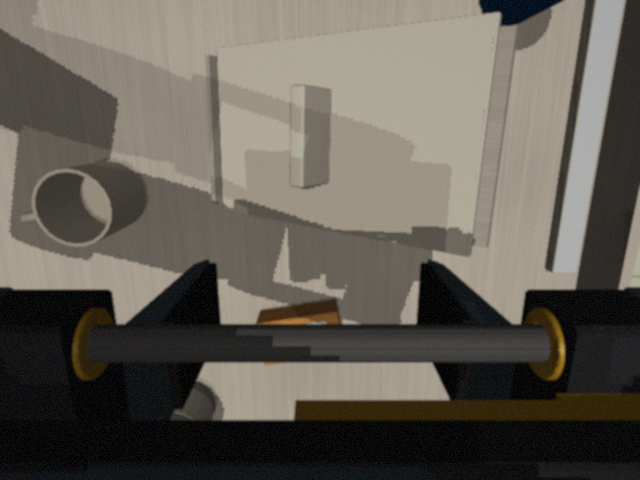

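The divider plate has corners at about (218,48), (500,12) and (222,203). The grip's top face runs (292,84)–(305,84)–(306,188)–(290,187), and its upslope side base is at (330,90)–(328,184).

Run:
```python
from h import *
from scipy.optimize import least_squares
p=viewer.grab_frame('wrist')
O=np.array([(-134,83,6),(134,83,6),(-134,-83,6),(-7,40,46),(7,40,46),(7,-40,46),(-7,-40,46),(7,40,6),(7,-40,6)],float)
I=np.array([(218,48),(500,12),(222,203),(292,84),(305,84),(306,188),(290,187),(330,90),(328,184)],float)
def pose(v): return R.from_euler('xyz',[0,-v[4],v[3]],degrees=True)
def f(v,w=1):
    X=pose(v).apply(O)+v[:3]; return np.array([proj(p,a) for a in X])-I
r=least_squares(lambda v:np.r_[f(v).ravel(),(v[4]-35)*3],[600,-90,110,0,35],loss='soft_l1')
v=r.x;print('divider x y z yaw pitch',np.round(v,1));print(np.round(f(v)).tolist())
print('predicted 4th corner',proj(p,pose(v).apply([134,-83,6])+v[:3]))
# grasp: grasp point at divider z=30 -> TCP 5 ahead => z=25 ; tool z=-n, tool y=+divider x, tool x=+divider y
Rd=pose(v).as_matrix(); Rt=np.c_[Rd[:,1],Rd[:,0],-Rd[:,2]]
rpy=R.from_matrix(Rt).as_euler('xyz',degrees=True)
tcp=v[:3]+Rd@[0,0,25]; pre=v[:3]+Rd@[0,0,125]
print('tcp',tcp,rpy)
a=go(pre,rpy);a=go(tcp,rpy,s=a)
q=dict(np.load('d.npz')) if 0 else None
np.savez('d.npz',v=v,tcp=tcp,rpy=rpy)
```

```text
divider x y z yaw pitch [610.6 -92.9 110.3  -1.4  35. ]
[[-1.0, -1.0], [0.0, 1.0], [1.0, 6.0], [-1.0, 1.0], [-0.0, 0.0], [-3.0, -0.0], [-0.0, -1.0], [3.0, -1.0], [2.0, -1.0]]
predicted 4th corner [np.float64(468.615018883524), np.float64(256.7303578610957)]
tcp [596.26339233 -92.59149143 130.7646256 ] [145.02246182   0.          88.64634708]
N 6 row [1.127, -1.511, 1.618, -0.1018, -0.0014, 0.0041]
N 3 row [-0.0, -0.0, 3.333, 0.0, 0.0, 0.0]
```

>>> step_arm --plan '[1.13,-1.51,1.62,-0.1018,0,0.004,1.13,-1.51,1.62,-0.1018,0,0.004,1.13,-1.51,1.62,-0.1018,0,0.004,1.13,-1.51,1.62,-0.1018,0,0.004,1.13,-1.51,1.62,-0.1018,0,0.004]' --hand 6

```text
time_s: 15.62
ee_pos: [543.5, -102.7, 236.1]
ee_rot: [150.9, -0.3, 89.0]
force: [0.2, 1.9, -0.8]
gripper_width: 60.6
gripper_force: 0.0
```

>>> step_arm --plan '[1.13,-1.51,1.62,-0.1018,0,0.004,0,0,0,0,0,0,0,0,0,0,0,0]'

```text
time_s: 15.87
ee_pos: [536.3, -90.6, 212.5]
ee_rot: [146.3, -0.6, 89.0]
force: [0.5, -0.2, 1.0]
gripper_width: 59.7
gripper_force: 0.0
```

Run:
```python
from h import *
st();d=np.load('d.npz')
go(d['tcp'],d['rpy'])
```

```text
t 15.8667 [536.3 -90.6 212.5] [146.34  -0.65  88.97] F [ 0.5 -0.2  1. ] q [-16.   3. 120.  21.  25. -31.] g 59.7
N 3 row [-0.047, 0.13, 3.379, -0.0077, -0.0042, -0.0006]
```

>>> step_arm --plan '[-0.04,0.1,2.8,-0.008,-0.004,0,-0.04,0.1,2.8,-0.008,-0.004,0,-0.04,0.1,2.5,-0.007,-0.003,0,0,0,1.2,0,0,0,0,0,0.5,0,0,0]'

```text
time_s: 16.28
ee_pos: [602.8, -94.8, 137.9]
ee_rot: [144.4, -0.0, 88.6]
force: [0.2, -1.4, 1.0]
gripper_width: 59.8
gripper_force: 0.0
```

>>> step_arm --plan '[0,0,0,0,0,0,0,0,0,0,0,0]'

```text
time_s: 16.45
ee_pos: [600.7, -95.0, 139.0]
ee_rot: [144.3, 0.0, 88.6]
force: [0.2, -0.5, -0.0]
gripper_width: 59.9
gripper_force: 0.0
```

Run:
```python
from h import *
st();d=np.load('d.npz')
go(d['tcp'],d['rpy'],N=1)
```

```text
t 16.45 [600.7 -95.  139. ] [1.4434e+02 3.0000e-02 8.8560e+01] F [ 0.2 -0.5 -0. ] q [-14.  14. 121.  36.  12. -46.] g 59.9
N 1 row [0.231, -0.846, 0.41, 0.0118, 0.0013, -0.001]
```

>>> step_arm --plan '[0.12,-0.42,0.1,0.006,0,0,0.12,-0.42,0.1,0.006,0,0,0,0,0,0,0,0]'

```text
time_s: 16.7
ee_pos: [592.1, -92.0, 131.0]
ee_rot: [145.2, 0.0, 88.5]
force: [0.2, -0.1, 0.0]
gripper_width: 59.4
gripper_force: 0.0
```

>>> step_arm --plan '[0,0,0,0,0,0,0,0,0,0,0,0,0,0,0,0,0,0,0,0,0,0,0,0,0,0,0,0,0,0]' --hand 0.5 --newtons 40

```text
time_s: 17.12
ee_pos: [593.0, -92.4, 131.0]
ee_rot: [145.2, 0.0, 88.5]
force: [-0.4, 0.7, 0.5]
gripper_width: 29.9
gripper_force: 0.0
```

>>> step_arm --plan '[0,0,0,0,0,0,0,0,0,0,0,0,0,0,0,0,0,0]'

```text
time_s: 17.37
ee_pos: [593.2, -92.5, 131.2]
ee_rot: [145.1, 0.0, 88.5]
force: [-0.6, 0.2, 0.8]
gripper_width: 13.5
gripper_force: 40.0
```

Run:
```python
from h import *
st();d=np.load('d.npz')
go(d['tcp'],d['rpy'],N=1)
```

```text
t 17.3667 [593.2 -92.5 131.2] [1.4514e+02 3.0000e-02 8.8490e+01] F [-0.6  0.2  0.8] q [-14.  14. 122.  36.  12. -45.] g 13.5
N 1 row [-0.004, 0.228, 0.207, -0.0021, 0.002, -0.0019]
```

>>> step_arm --plan '[0,0,-1,0,0,0,0,0,-2,0,0,0,0,0,-2.5,0,0,0,0,0,-2.5,0,0,0,0,0,-2.5,0,0,0]'

```text
time_s: 17.78
ee_pos: [531.1, -90.3, 216.2]
ee_rot: [145.4, -0.0, 88.5]
force: [-0.4, -0.7, -1.5]
gripper_width: 13.5
gripper_force: 40.0
```

>>> step_arm --plan '[0,0,-2.5,0,0,0,0,0,-2.5,0,0,0,0,0,-2,0,0,0,0,0,0,0,0,0,0,0,0,0,0,0]'

```text
time_s: 18.2
ee_pos: [492.4, -89.7, 274.6]
ee_rot: [145.2, 0.0, 88.5]
force: [-0.4, 0.5, -3.9]
gripper_width: 14.0
gripper_force: 40.0
```

Run:
```python
from h import *
st()
a=go((505,-60,340),(180,0,88.6),N=8)
b=go((532,239,340),(180,0,177.3),s=a,N=14)
```

```text
t 18.2 [492.4 -89.7 274.6] [1.4518e+02 3.0000e-02 8.8500e+01] F [-0.4  0.5 -3.9] q [-17.  -5. 119.  16.  34. -27.] g 14.0
N 8 row [0.374, 0.42, -0.732, 0.076, 0.0001, -0.0002]
N 14 row [1.68, 1.676, 0.0, -0.0, 0.0, -0.1106]
```

>>> step_arm --plan '[0.37,0.42,-0.73,0.076,0,0,0.37,0.42,-0.73,0.076,0,0,0.37,0.42,-0.73,0.076,0,0,0.37,0.42,-0.73,0.076,0,0,0.37,0.42,-0.73,0.076,0,0]'

```text
time_s: 18.62
ee_pos: [496.3, -70.8, 314.8]
ee_rot: [167.3, -0.0, 88.5]
force: [0.7, 1.2, -3.4]
gripper_width: 14.2
gripper_force: 40.0
```

>>> step_arm --plan '[0.37,0.42,-0.73,0.076,0,0,0.37,0.42,-0.73,0.076,0,0,0.37,0.42,-0.73,0.076,0,0,1.68,1.68,0,0,0,-0.1106,1.68,1.68,0,0,0,-0.1106]'

```text
time_s: 19.03
ee_pos: [540.6, -25.6, 337.2]
ee_rot: [-179.8, -0.0, 101.4]
force: [0.4, -0.4, -3.0]
gripper_width: 14.1
gripper_force: 40.0
```

>>> step_arm --plan '[1.68,1.68,0,0,0,-0.1106,1.68,1.68,0,0,0,-0.1106,1.68,1.68,0,0,0,-0.1106,1.68,1.68,0,0,0,-0.1106,1.68,1.68,0,0,0,-0.1106]'

```text
time_s: 19.45
ee_pos: [581.9, 85.1, 336.4]
ee_rot: [-179.8, -0.2, 133.2]
force: [0.5, -0.1, -2.3]
gripper_width: 13.5
gripper_force: 40.0
```

>>> step_arm --plan '[1.68,1.68,0,0,0,-0.1106,1.68,1.68,0,0,0,-0.1106,1.68,1.68,0,0,0,-0.1106,1.68,1.68,0,0,0,-0.1106,1.68,1.68,0,0,0,-0.1106]'

```text
time_s: 19.87
ee_pos: [559.7, 200.8, 336.3]
ee_rot: [-179.9, -0.2, 164.9]
force: [-0.6, -0.5, -2.5]
gripper_width: 13.5
gripper_force: 40.0
```

>>> step_arm --plan '[1.68,1.68,0,0,0,-0.1106,1.68,1.68,0,0,0,-0.1106,0,0,0,0,0,0,0,0,0,0,0,0]'

```text
time_s: 20.2
ee_pos: [533.3, 240.2, 337.3]
ee_rot: [-179.9, -0.2, 177.3]
force: [0.4, 0.2, -1.6]
gripper_width: 13.8
gripper_force: 40.0
```

Run:
```python
from h import *
st()
go((532,239,180),(180,0,177.3))
```

```text
t 20.2 [533.3 240.2 337.3] [-179.9    -0.19  177.32] F [ 0.4  0.2 -1.6] q [ 23.  17.  76.  -0.  87. -64.] g 13.8
N 5 row [0.019, -0.021, 3.146, -0.0003, -0.0007, 0.0001]
```

>>> step_arm --plan '[0,0,3.2,0,0,0,0,0,3.6,0,0,0,0,0,3.6,0,0,0,0,0,3.6,0,0,0,0,0,2.5,0,0,0]'

```text
time_s: 20.62
ee_pos: [532.4, 237.2, 169.8]
ee_rot: [-179.8, -0.3, 177.1]
force: [-0.2, -0.6, -2.4]
gripper_width: 13.8
gripper_force: 40.0
```

>>> step_arm --plan '[0,0,0,0,0,0,0,0,0,0,0,0]'

```text
time_s: 20.78
ee_pos: [533.4, 237.9, 172.9]
ee_rot: [-179.9, -0.2, 177.1]
force: [1.1, 0.1, -1.5]
gripper_width: 14.0
gripper_force: 40.0
```

Run:
```python
from h import *
st()
p=viewer.grab_frame('wrist');save(p,'w6.png')
```

```text
t 20.7833 [533.4 237.9 172.9] [-179.87   -0.23  177.14] F [ 1.1  0.1 -1.5] q [ 23.  21.  93.  -0.  66. -64.] g 14.0
```

View pics/w6.png

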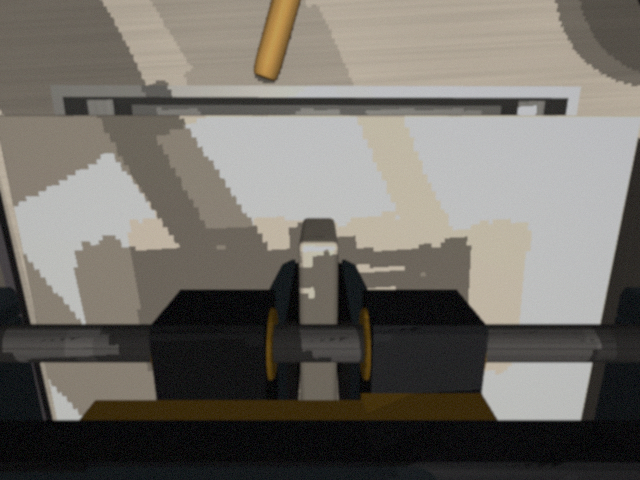

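The plate is held level over the tray. Its near edge is at row 116, columns about 0–640, and the tray's near rim corners are at (52,88) and (578,88). This was the last of my allowed views that I need before placing.

Run:
```python
from h import *
p=viewer.grab_frame('wrist')
g=cv2.cvtColor(p['img'],cv2.COLOR_RGB2GRAY).astype(int)
# subpixel-ish: vertical profile and horizontal profile edges
for c in(250,330,400,540): print(c,g[80:124,c].tolist())
for r in(92,): print('row92',g[r,40:75].tolist(),g[r,560:595].tolist())
for r in(119,125,140,160):print(r,g[r,:26].tolist(),g[r,614:].tolist())
```

```text
250 [150, 151, 162, 174, 182, 184, 185, 185, 184, 184, 185, 184, 184, 173, 130, 84, 49, 43, 48, 47, 48, 57, 72, 89, 93, 93, 92, 91, 93, 94, 94, 92, 92, 92, 107, 147, 178, 189, 192, 193, 192, 190, 191, 192]
330 [150, 149, 163, 179, 188, 190, 189, 191, 191, 191, 193, 191, 189, 180, 143, 89, 58, 46, 44, 44, 52, 55, 68, 88, 93, 97, 104, 118, 129, 135, 136, 133, 135, 132, 133, 154, 177, 187, 192, 192, 189, 191, 191, 192]
400 [170, 173, 173, 184, 192, 191, 190, 194, 190, 190, 191, 191, 189, 179, 151, 106, 63, 49, 46, 50, 45, 51, 60, 80, 90, 101, 118, 125, 127, 131, 132, 127, 128, 128, 125, 140, 162, 178, 178, 182, 181, 184, 185, 184]
540 [172, 169, 171, 174, 186, 185, 189, 188, 189, 189, 191, 190, 188, 187, 174, 139, 81, 66, 94, 110, 113, 107, 110, 106, 105, 104, 101, 99, 90, 91, 87, 83, 80, 81, 96, 137, 171, 188, 192, 189, 189, 189, 186, 188]
row92 [105, 100, 104, 102, 103, 105, 103, 107, 102, 102, 106, 110, 114, 116, 113, 116, 116, 118, 121, 118, 118, 114, 115, 112, 114, 111, 112, 114, 111, 114, 113, 114, 113, 111, 115] [184, 189, 189, 187, 187, 191, 189, 188, 187, 185, 188, 188, 185, 18
[... 463 characters left out ...]
 126, 128, 128, 125, 127, 129, 127, 127, 125] [189, 188, 188, 187, 189, 190, 185, 186, 187, 186, 187, 187, 184, 187, 186, 185, 186, 188, 187, 187, 186, 188, 187, 183, 183, 186]
140 [127, 126, 127, 126, 125, 124, 128, 126, 126, 125, 126, 125, 124, 128, 128, 125, 127, 127, 128, 126, 129, 128, 126, 127, 126, 127] [188, 189, 186, 189, 188, 186, 186, 187, 188, 186, 185, 188, 189, 188, 186, 185, 189, 186, 189, 185, 186, 186, 170, 135, 82, 54]
160 [171, 173, 166, 157, 142, 126, 126, 126, 128, 131, 129, 125, 127, 126, 129, 127, 128, 128, 125, 128, 124, 127, 126, 128, 127, 129] [186, 189, 187, 189, 190, 189, 186, 188, 187, 188, 189, 187, 185, 188, 189, 187, 186, 186, 166, 127, 78, 47, 35, 37, 45, 40]
```

Run:
```python
from h import *
p=viewer.grab_frame('wrist');s=sensors.state();zt=s['ee_pos'][2]-27+6
g=cv2.cvtColor(p['img'],cv2.COLOR_RGB2GRAY).astype(int)
for r in(180,220,260,280):print(r,g[r,:36].tolist(),'R',g[r,600:].tolist())
print('tray outer corners',onz(p,(52,86.5+.5),92),onz(p,(578,88),92))
print('tray inner rim',onz(p,(65,95),92),onz(p,(567,95.5),92))
print('plate near edge',[onz(p,(c,115),zt) for c in(100,320,540)])
print('plate right',[onz(p,u,zt) for u in((637,140),(633,160))])
```

```text
180 [155, 164, 170, 175, 172, 175, 172, 164, 141, 130, 128, 125, 126, 123, 125, 128, 126, 130, 128, 127, 126, 127, 128, 126, 130, 129, 128, 125, 127, 127, 131, 129, 124, 128, 125, 124] R [192, 189, 185, 191, 187, 192, 187, 189, 190, 186, 187, 191, 189, 186, 188, 184, 190, 189, 186, 189, 187, 187, 189, 190, 188, 190, 188, 186, 167, 123, 76, 44, 39, 40, 41, 46, 40, 38, 42, 38]
220 [35, 26, 20, 20, 21, 27, 55, 97, 132, 150, 155, 160, 170, 172, 173, 173, 177, 181, 187, 187, 189, 190, 188, 192, 186, 187, 188, 188, 188, 189, 188, 191, 191, 188, 191, 185] R [188, 190, 188, 186, 187, 189, 190, 189, 188, 185, 192, 189, 191, 192, 189, 190, 191, 190, 190, 188, 163, 122, 68, 42, 43, 43, 40, 45, 45, 42, 38, 43, 43, 42, 40, 30, 40, 48, 41, 37]
260 [72, 71, 67, 68, 63, 67, 64, 64, 64, 51, 33, 24, 23, 18, 16, 44, 83, 124, 146, 152, 155, 163, 168, 164, 147, 139, 152, 174, 179, 182, 183, 186, 189, 188, 190, 188] R [188, 188, 187, 188, 188, 188, 188, 191, 187, 189, 191, 183, 160, 115, 65, 39, 42, 39, 43, 45, 42, 41, 42, 40, 45, 38, 41, 39, 41, 42, 42, 39, 40, 38, 41, 42, 41, 40, 42, 42]
280 [82, 82, 81, 76, 78, 74, 65, 64, 65, 67, 63, 65, 64, 63, 46, 34, 25, 19, 28, 26, 51, 98, 128, 144, 147, 150, 152, 150, 142, 129, 126, 128, 126, 128, 125, 128] R [188, 188, 190, 191, 187, 191, 189, 182, 157, 111, 66, 44, 39, 41, 41, 39, 42, 44, 43, 42, 39, 43, 39, 41, 40, 40, 43, 41, 40, 43, 40, 43, 41, 40, 44, 47, 44, 45, 39, 37]
tray outer corners [433.68424662  97.35955386  92.        ] [448.69815489 390.29223098  92.        ]
tray inner rim [438.21785656 103.67341291  92.        ] [452.38561195 384.60536619  92.        ]
plate near edge [array([452.64198784, 153.63829506, 155.77078602]), array([457.18282176, 245.26495689, 155.77078602]), array([461.73131201, 337.04611092, 155.77078602])]
plate right [array([474.00323914, 379.19543919, 155.77078602]), array([482.36929797, 378.81974183, 155.77078602])]
```

Run:
```python
from h import *
st()
p=viewer.grab_frame('wrist');zt=sensors.state()['ee_pos'][2]-27+6
for r,l,l2,rr in((220,7,17,621),(260,16,26,613),(280,21,29,609)):
    a,b,c=[onz(p,(u,r),zt)[:2] for u in(l,l2,rr)];print(np.linalg.norm(c-a),np.linalg.norm(c-b),a,c)
ya=np.radians(-2.9);ex=np.array([np.cos(ya),np.sin(ya)]);
tm=np.mean([onz(p,(52,87),92),onz(p,(578,88),92)],0)[:2]+95*ex
pm=onz(p,(318,115),zt)[:2]
# plate near-edge mid given true centre: along edge use TCP
print('tray centre',tm,'plate near edge pt->centre x',pm+83*ex, 'TCP',sensors.state()['ee_pos'])
```

```text
t 20.9333 [535.3 239.2 176.8] [179.91   0.21 177.18] F [-0.  -0.8 -2.4] q [ 23.  21.  93.  -0.  66. -64.] g 13.5
275.034402383735 270.5694971966654 [495.30648597 103.44789032] [509.00346015 378.14101981]
274.8823503972421 270.2928273137371 [514.17085749 102.7716248 ] [527.92238306 377.30978627]
274.5703908992002 270.8468295500376 [524.01511721 102.65155679] [537.78337967 376.8765274 ]
tray centre [536.18050154 239.24043619] plate near edge pt->centre x [540.11187155 240.384127  ] TCP [535.07044423 239.17035767 176.91457758]
```

>>> step_arm --plan '[0.4,-0.12,0,0,0,0,0,0,2,0,0,0,0,0,2,0,0,0,0,0,0,0,0,0,0,0,0,0,0,0]'

```text
time_s: 21.4
ee_pos: [528.9, 237.6, 135.0]
ee_rot: [-180.0, -0.1, 177.2]
force: [0.3, -1.0, -1.8]
gripper_width: 14.0
gripper_force: 40.0
```

>>> step_arm --plan '[0,0,0.7,0,0,0,0,0,0.7,0,0,0,0,0,0.7,0,0,0,0,0,0.7,0,0,0,0,0,0,0,0,0]'

```text
time_s: 21.82
ee_pos: [528.4, 237.4, 105.1]
ee_rot: [-179.9, -0.2, 177.2]
force: [-0.0, -0.6, -2.8]
gripper_width: 13.5
gripper_force: 40.0
```

>>> step_arm --plan '[0,0,0.3,0,0,0,0,0,0.3,0,0,0,0,0,0,0,0,0]'

```text
time_s: 22.07
ee_pos: [529.2, 237.6, 100.2]
ee_rot: [-180.0, -0.1, 177.2]
force: [-1.0, -0.4, -2.9]
gripper_width: 13.8
gripper_force: 40.0
```

>>> step_arm --plan '[-0.15,0,0.2,0,0,0,0,0,0.1,0,0,0,0,0,0,0,0,0]'

```text
time_s: 22.32
ee_pos: [530.9, 237.7, 97.6]
ee_rot: [-180.0, -0.0, 177.2]
force: [0.8, 0.4, -2.6]
gripper_width: 13.7
gripper_force: 40.0
```

>>> step_arm --plan '[0,0,0.15,0,0,0,0,0,0,0,0,0]'

```text
time_s: 22.48
ee_pos: [530.8, 237.6, 96.1]
ee_rot: [-180.0, -0.0, 177.2]
force: [0.4, -0.2, -2.3]
gripper_width: 13.6
gripper_force: 40.0
```

>>> step_arm --plan '[0,0,0.1,0,0,0,0,0,0,0,0,0]'

```text
time_s: 22.65
ee_pos: [530.8, 237.6, 95.1]
ee_rot: [-180.0, -0.0, 177.2]
force: [-0.6, -0.3, -2.2]
gripper_width: 13.8
gripper_force: 40.0
```

>>> step_arm --plan '[0,0,0.1,0,0,0,0,0,0,0,0,0]'

```text
time_s: 22.82
ee_pos: [530.8, 237.7, 94.1]
ee_rot: [-180.0, -0.0, 177.2]
force: [-0.3, 0.6, -3.2]
gripper_width: 13.8
gripper_force: 40.0
```

>>> step_arm --plan '[0,0,0.1,0,0,0,0,0,0,0,0,0]'

```text
time_s: 22.98
ee_pos: [530.8, 237.6, 93.0]
ee_rot: [-180.0, -0.0, 177.2]
force: [-0.7, -1.0, -2.9]
gripper_width: 13.9
gripper_force: 40.0
```

>>> step_arm --plan '[0,0,0.1,0,0,0,0,0,0,0,0,0]'

```text
time_s: 23.15
ee_pos: [531.0, 237.7, 92.6]
ee_rot: [-180.0, 0.0, 177.2]
force: [-1.4, -0.8, 0.6]
gripper_width: 14.0
gripper_force: 40.0
```

>>> step_arm --plan '[0,0,0,0,0,0,0,0,0,0,0,0,0,0,0,0,0,0,0,0,0,0,0,0]' --hand 6

```text
time_s: 23.48
ee_pos: [531.1, 237.8, 92.3]
ee_rot: [-180.0, 0.0, 177.2]
force: [-0.1, -0.1, 0.0]
gripper_width: 38.0
gripper_force: 0.0
```

>>> step_arm --plan '[0,0,-1,0,0,0,0,0,-2.5,0,0,0,0,0,-3.5,0,0,0,0,0,-3.5,0,0,0,0,0,-3.5,0,0,0]'

```text
time_s: 23.9
ee_pos: [530.7, 237.6, 234.5]
ee_rot: [-180.0, -0.0, 177.2]
force: [0.4, 0.3, 0.1]
gripper_width: 60.4
gripper_force: 0.0
```

>>> step_arm --plan '[0,0,-3.5,0,0,0,0,0,-3.5,0,0,0,0,0,-3,0,0,0,0,0,0,0,0,0,0,0,0,0,0,0]'

```text
time_s: 24.32
ee_pos: [531.5, 238.0, 335.0]
ee_rot: [179.9, 0.3, 177.2]
force: [-0.3, -0.6, -0.8]
gripper_width: 59.9
gripper_force: 0.0
```

Run:
```python
from h import *
st()
p=viewer.grab_frame('wrist');save(p,'w7.png')
# grip y position etc
for q in viewer.pinpoint('divider',p)[:1]: print(q,onz(p,q['location'],68))
# snack target: from w3 corners
c=np.array([(527.4,-306.3),(626.2,-292.9),(637.7,-349.1),(539.2,-362.9)]);print(c.mean(0),np.degrees(np.arctan2(*(c[1]-c[0])[::-1])),np.degrees(np.arctan2(*(c[2]-c[3])[::-1])))
a=go((580,-360,290),(180,0,177.3))
```

```text
t 24.3167 [531.5 238.  335. ] [179.88   0.26 177.22] F [-0.3 -0.6 -0.8] q [ 23.  16.  77.  -0.  86. -64.] g 59.9
{'location': [319.9, 199.1], 'score': 0.62} [534.21248707 242.01890126  68.        ]
[ 582.625 -327.8  ] 7.723756120846959 7.975315326944774
N 16 row [-0.488, -3.715, 0.261, -0.0001, -0.0001, -0.0001]
```

View pics/w7.png

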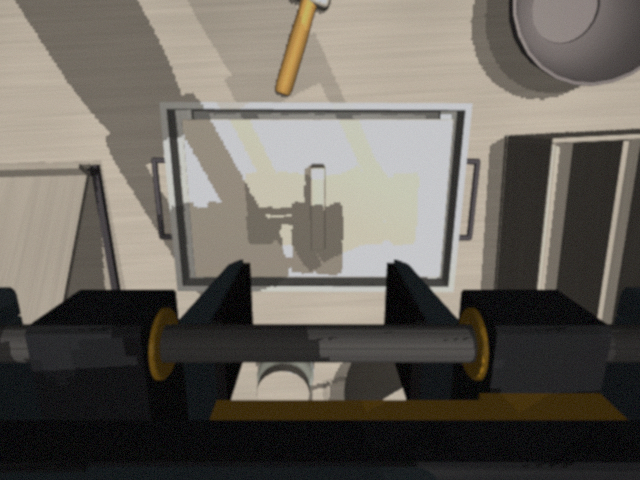

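The divider sits level inside the tray rim at about (185–455, 115–280), with an even gap all round and the grip upright at (318,207). Next comes the snack box.

Run:
```python
from h import *
a=go((581,-327,290),(180,0,-172))
```

```text
N 15 row [-0.19, -3.779, 0.279, -0.0001, -0.0001, -0.0125]
```

>>> step_arm --plan '[-0.19,-3.78,0.28,0,0,-0.0125,-0.19,-3.78,0.28,0,0,-0.0125,-0.19,-3.78,0.28,0,0,-0.0125,-0.19,-3.78,0.28,0,0,-0.0125,-0.19,-3.78,0.28,0,0,-0.0125]' --hand 8

```text
time_s: 24.83
ee_pos: [534.8, 47.0, 316.3]
ee_rot: [-180.0, -0.2, -179.1]
force: [0.7, -0.2, 0.2]
gripper_width: 80.4
gripper_force: 0.0
```

>>> step_arm --plan '[-0.19,-3.78,0.28,0,0,-0.0125,-0.19,-3.78,0.28,0,0,-0.0125,-0.19,-3.78,0.28,0,0,-0.0125,-0.19,-3.78,0.28,0,0,-0.0125,-0.19,-3.78,0.28,0,0,-0.0125]'

```text
time_s: 25.25
ee_pos: [551.8, -141.5, 302.4]
ee_rot: [179.9, -0.2, -175.6]
force: [-0.6, 0.4, -0.1]
gripper_width: 79.9
gripper_force: 0.0
```

>>> step_arm --plan '[-0.19,-3.78,0.28,0,0,-0.0125,-0.19,-3.78,0.28,0,0,-0.0125,-0.19,-3.78,0.28,0,0,-0.0125,-0.19,-3.78,0.28,0,0,-0.0125,-0.19,-3.78,0.28,0,0,-0.0125]'

```text
time_s: 25.67
ee_pos: [580.6, -328.4, 288.1]
ee_rot: [179.9, -0.2, -172.0]
force: [0.6, 0.5, -0.3]
gripper_width: 80.1
gripper_force: 0.0
```

>>> step_arm --plan '[0,0,0,0,0,0,0,0,0,0,0,0]'

```text
time_s: 25.83
ee_pos: [580.5, -328.3, 287.1]
ee_rot: [179.8, -0.3, -172.2]
force: [0.6, 0.3, -0.3]
gripper_width: 80.2
gripper_force: 0.0
```

Run:
```python
from h import *
st()
p=viewer.grab_frame('wrist')
for f,z in((viewer.pinpoint,0),(viewer.boxes_of,35)):
    for q in f('snack',p)[:1]: print(q['location'],q['score'],onz(p,q['location'],z))
h=cv2.cvtColor(p['img'],cv2.COLOR_RGB2HSV)
m=cv2.inRange(h,(5,120,40),(20,255,255));m[285:]=0
m=cv2.morphologyEx(m,cv2.MORPH_CLOSE,np.ones((45,45)))
cs=max(cv2.findContours(m,0,2)[0],key=cv2.contourArea)
print(cv2.boundingRect(cs),cv2.approxPolyDP(cs,4,True)[:,0].tolist())
for c in cv2.approxPolyDP(cs,4,True)[:,0]: print(np.round(onz(p,c,40)[:2]),np.round(onz(p,c,0)[:2]))
```

```text
t 25.8333 [ 580.5 -328.3  287.1] [ 179.8    -0.27 -172.21] F [ 0.6  0.3 -0.3] q [ -30.   26.   70.   -0.   85. -128.] g 80.2
[309.9, 192.2] 0.89 [ 577.61588561 -335.20002929    0.        ]
[310.8, 193.6] 0.87 [ 573.40008431 -334.28054859   35.        ]
(279, 145, 59, 100) [[334, 145], [280, 148], [286, 244], [337, 242]]
[ 523. -318.] [ 524. -316.]
[ 532. -370.] [ 535. -373.]
[ 628. -353.] [ 640. -354.]
[ 619. -301.] [ 630. -297.]
```

Run:
```python
from h import *
a=go((577,-334,19),(180,0,-170),N=9)
```

```text
N 9 row [0.057, -0.087, 3.007, 0.0002, -0.0002, -0.0039]
```

>>> step_arm --plan '[0.06,-0.1,3.3,0,0,-0.007,0.06,-0.1,3.5,0,0,-0.007,0.06,-0.1,3.5,0,0,-0.007,0.06,-0.1,3.5,0,0,-0.007,0.06,-0.1,3.5,0,0,-0.007]'

```text
time_s: 26.4
ee_pos: [579.1, -330.4, 116.7]
ee_rot: [-180.0, 0.0, -169.9]
force: [1.2, -1.4, -0.5]
gripper_width: 80.3
gripper_force: 0.0
```

>>> step_arm --plan '[0.06,-0.1,3.2,0,0,0,0.06,-0.1,2.5,0,0,0,0.06,-0.1,1.5,0,0,0,0,0,0,0,0,0,0,0,0,0,0,0]'

```text
time_s: 26.82
ee_pos: [577.8, -334.2, 45.3]
ee_rot: [180.0, -0.1, -169.9]
force: [-0.3, -0.4, 1.0]
gripper_width: 79.8
gripper_force: 0.0
```

Run:
```python
from h import *
a=go((577,-334,19),(180,0,-170),N=2);st()
```

```text
N 2 row [0.038, 0.016, 1.317, 0.0004, -0.0007, 0.0004]
t 26.8167 [ 577.8 -334.2   45.3] [ 1.7996e+02 -8.0000e-02 -1.6995e+02] F [-0.3 -0.4  1. ] q [ -31.   35.   90.   -0.   55. -131.] g 79.8
```

>>> step_arm --plan '[0,0,1.2,0,0,0,0,0,0.9,0,0,0,0,0,0.4,0,0,0,0,0,0,0,0,0]'

```text
time_s: 27.15
ee_pos: [577.3, -335.1, 19.4]
ee_rot: [179.9, -0.1, -170.0]
force: [-0.4, 0.3, -0.2]
gripper_width: 79.8
gripper_force: 0.0
```

>>> step_arm --plan '[0,0,0,0,0,0,0,0,0,0,0,0,0,0,0,0,0,0,0,0,0,0,0,0,0,0,0,0,0,0]' --hand 4.5 --newtons 12

```text
time_s: 27.57
ee_pos: [578.1, -335.9, 20.8]
ee_rot: [-180.0, 0.0, -170.0]
force: [-0.3, 0.2, 0.7]
gripper_width: 58.4
gripper_force: 11.9
```

>>> step_arm --plan '[0,0,-1,0,0,0,0,0,-2,0,0,0,0,0,-3,0,0,0,0,0,-3.5,0,0,0,0,0,-3.5,0,0,0]'

```text
time_s: 27.98
ee_pos: [577.4, -335.3, 151.8]
ee_rot: [180.0, -0.1, -170.0]
force: [0.2, -0.5, -0.6]
gripper_width: 58.1
gripper_force: 11.9
```

>>> step_arm --plan '[0,0,-3.5,0,0,0,0,0,-3.5,0,0,0,0,0,-3.5,0,0,0,0,0,-3.5,0,0,0,0,0,0,0,0,0]'

```text
time_s: 28.4
ee_pos: [580.1, -336.9, 300.0]
ee_rot: [-179.4, 0.6, -170.0]
force: [1.1, 0.1, -0.0]
gripper_width: 58.2
gripper_force: 11.9
```

Run:
```python
from h import *
st()
y=np.radians(-2.8);M=np.array([[np.cos(y),-np.sin(y)],[np.sin(y),np.cos(y)]])
t=np.array([533,239])+M@[0,-70];print('target',t)
a=go((*t,290),(180,0,177.2))
p=viewer.grab_frame('wrist')
h=cv2.cvtColor(p['img'],cv2.COLOR_RGB2HSV)
m=cv2.inRange(h,(5,120,40),(20,255,255));ys,xs=np.nonzero(m);print(xs.min(),xs.max(),ys.min(),ys.max())
zt=sensors.state()['ee_pos'][2]+21
for r in range(150,290,20):
    x=np.nonzero(m[r])[0]
    if len(x): print(r,x.min(),x.max(),np.round(onz(p,(x.mean(),r),zt)))
```

```text
t 28.4 [ 580.1 -336.9  300. ] [-179.4     0.65 -170.03] F [ 1.1  0.1 -0. ] q [ -31.   25.   69.   -0.   85. -131.] g 58.2
target [529.58051611 169.08357039]
N 14 row [0.106, 3.638, 0.051, -0.0007, 0.0009, 0.0159]
152 621 178 420
190 241 395 [ 528. -344.  317.]
210 237 401 [ 535. -343.  317.]
230 238 400 [ 542. -342.  317.]
250 239 398 [ 550. -341.  317.]
270 239 398 [ 557. -339.  317.]
```

>>> step_arm --plan '[0.1,3.64,0,0,0,0.016,0.1,3.64,0,0,0,0.016,0.1,3.64,0,0,0,0.016,0.1,3.64,0,0,0,0.016,0.1,3.64,0,0,0,0.016]'

```text
time_s: 28.87
ee_pos: [545.7, -154.4, 288.9]
ee_rot: [179.9, -0.2, -174.7]
force: [0.5, -0.3, -1.8]
gripper_width: 58.1
gripper_force: 11.9
```

>>> step_arm --plan '[0.1,3.64,0,0,0,0.016,0.1,3.64,0,0,0,0.016,0.1,3.64,0,0,0,0.016,0.1,3.64,0,0,0,0.016,0.1,3.64,0,0,0,0.016]'

```text
time_s: 29.28
ee_pos: [529.5, 26.8, 289.1]
ee_rot: [-180.0, -0.2, -179.3]
force: [-0.1, 0.2, -0.8]
gripper_width: 58.5
gripper_force: 11.9
```

>>> step_arm --plan '[0.1,3.64,0,0,0,0.016,0.1,3.64,0,0,0,0.016,0.1,3.64,0,0,0,0.016,0.1,3.64,0,0,0,0.016,0,0,0,0,0,0]'

```text
time_s: 29.7
ee_pos: [527.3, 176.4, 288.6]
ee_rot: [179.8, -0.2, 177.4]
force: [-0.8, -0.4, -0.3]
gripper_width: 58.4
gripper_force: 11.9
```

>>> step_arm --plan '[0,0,3,0,0,0,0,0,3.5,0,0,0,0,0,3.5,0,0,0,0,0,0,0,0,0,0,0,0,0,0,0]'

```text
time_s: 30.12
ee_pos: [526.9, 170.0, 188.4]
ee_rot: [-179.9, -0.3, 177.1]
force: [-0.0, -0.1, -0.7]
gripper_width: 58.3
gripper_force: 11.9
```

Run:
```python
from h import *
st()
a=go((530,169,100),(180,0,177.2),N=5)
```

```text
t 30.1167 [526.9 170.  188.4] [-179.86   -0.34  177.13] F [-0.  -0.1 -0.7] q [ 17.  18.  96.  -0.  66. -70.] g 58.3
N 5 row [-0.069, -0.014, 1.768, -0.0005, -0.0012, -0.0003]
```

>>> step_arm --plan '[-0.15,0,2.5,0,0,0,-0.15,0,2.5,0,0,0,0,0,2,0,0,0,0,0,1.3,0,0,0,0,0,0,0,0,0]'

```text
time_s: 30.53
ee_pos: [531.3, 170.2, 106.9]
ee_rot: [-179.9, -0.1, 177.1]
force: [-0.2, -0.0, -1.4]
gripper_width: 58.1
gripper_force: 11.9
```

>>> step_arm --plan '[0,0,0.4,0,0,0,0,0,0,0,0,0,0,0,0,0,0,0]'

```text
time_s: 30.78
ee_pos: [532.6, 170.8, 105.0]
ee_rot: [180.0, 0.2, 177.1]
force: [0.7, 0.2, -1.4]
gripper_width: 58.3
gripper_force: 11.9
```

>>> step_arm --plan '[0,0,0.5,0,0,0,0,0,0.2,0,0,0,0,0,0,0,0,0,0,0,0,0,0,0]'

```text
time_s: 31.12
ee_pos: [531.3, 170.5, 96.2]
ee_rot: [-180.0, -0.0, 177.1]
force: [-0.5, -0.5, -1.2]
gripper_width: 58.1
gripper_force: 11.9
```

>>> step_arm --plan '[0,0,0.15,0,0,0,0,0,0,0,0,0]'

```text
time_s: 31.28
ee_pos: [531.6, 170.6, 94.8]
ee_rot: [-180.0, -0.0, 177.1]
force: [0.1, 0.9, 0.1]
gripper_width: 58.5
gripper_force: 11.9
```

>>> step_arm --plan '[0,0,0.1,0,0,0,0,0,0,0,0,0]'

```text
time_s: 31.45
ee_pos: [531.6, 170.6, 94.8]
ee_rot: [-180.0, 0.0, 177.1]
force: [-1.9, -0.6, 5.2]
gripper_width: 57.9
gripper_force: 12.0
```

>>> step_arm --plan '[0,0,0.1,0,0,0,0,0,0,0,0,0]'

```text
time_s: 31.62
ee_pos: [531.7, 170.6, 94.6]
ee_rot: [180.0, 0.0, 177.1]
force: [-2.3, -0.3, 10.0]
gripper_width: 58.0
gripper_force: 12.0
```

Contact made; release and retreat.

>>> step_arm --plan '[0,0,-0.15,0,0,0,0,0,0,0,0,0]'

```text
time_s: 31.78
ee_pos: [531.7, 170.6, 94.6]
ee_rot: [180.0, 0.0, 177.1]
force: [0.5, -0.2, 6.5]
gripper_width: 57.9
gripper_force: 12.0
```

>>> step_arm --plan '[0,0,0,0,0,0,0,0,0,0,0,0,0,0,0,0,0,0,0,0,0,0,0,0]' --hand 7.8

```text
time_s: 32.12
ee_pos: [531.3, 170.5, 93.9]
ee_rot: [-180.0, -0.1, 177.1]
force: [0.5, -0.2, -0.8]
gripper_width: 77.6
gripper_force: 0.0
```

>>> step_arm --plan '[0,0,-1,0,0,0,0,0,-2.5,0,0,0,0,0,-3.5,0,0,0,0,0,-3.5,0,0,0,0,0,-3.5,0,0,0]'

```text
time_s: 32.53
ee_pos: [531.2, 170.5, 236.4]
ee_rot: [-180.0, -0.0, 177.1]
force: [1.2, 0.4, 0.5]
gripper_width: 77.9
gripper_force: 0.0
```

>>> step_arm --plan '[0,0,-3.5,0,0,0,0,0,-3.5,0,0,0,0,0,-3,0,0,0,0,0,0,0,0,0,0,0,0,0,0,0]'

```text
time_s: 32.95
ee_pos: [532.1, 170.8, 336.9]
ee_rot: [179.9, 0.3, 177.1]
force: [-0.1, 0.0, 0.3]
gripper_width: 78.3
gripper_force: 0.0
```

Run:
```python
from h import *
st()
p=viewer.grab_frame('wrist')
for k,z in(('snack',74),('divider',68),('tray',0)):
    for q in viewer.pinpoint(k,p)[:1]: print(k,q,onz(p,q['location'],z))
h=cv2.cvtColor(p['img'],cv2.COLOR_RGB2HSV)
m=cv2.inRange(h,(5,120,40),(20,255,255));m[290:]=0;m[:100]=0
m=cv2.morphologyEx(m,cv2.MORPH_CLOSE,np.ones((31,31)))
cs=max(cv2.findContours(m,0,2)[0],key=cv2.contourArea)
for c in cv2.approxPolyDP(cs,4,True)[:,0]: print(c,np.round(onz(p,c,114)[:2]))
t=viewer.grab_frame('top');s=viewer.grab_frame('scene')
for k in NAMES:
    print(k,[(np.round(onz(c,q['location'],0)[:2]).tolist(),round(q['score'],2)) for c in(t,s) for q in viewer.pinpoint(k,c)[:1]])
```

```text
t 32.95 [532.1 170.8 336.9] [179.92   0.25 177.13] F [-0.1  0.   0.3] q [ 17.  14.  80.  -0.  85. -71.] g 78.3
snack {'location': [317.2, 192.9], 'score': 0.64} [527.30331005 172.17189022  74.        ]
divider {'location': [384.0, 196.6], 'score': 0.81} [535.80008755 242.39408259  68.        ]
tray {'location': [318.2, 196.0], 'score': 0.55} [543.56653847 172.55745118   0.        ]
[290 148] [478. 150.]
[289 249] [574. 142.]
[345 250] [578. 197.]
[348 150] [483. 203.]
tray [([528.0, 247.0], 0.56)]
carton [([420.0, 146.0], 0.2)]
tub []
rack [([604.0, -109.0], 0.63)]
divider [([557.0, 256.0], 0.59)]
snack [([530.0, 177.0], 0.71), ([400.0, 141.0], 0.63)]
bottle [([805.0, 46.0], 0.89), ([799.0, 51.0], 0.87)]
bowl [([333.0, 516.0], 0.84), ([334.0, 517.0], 0.96)]
mug [([350.0, -168.0], 0.65)]
can [([418.0, -454.0], 0.79), ([431.0, -442.0], 0.59)]
brush [([324.0, 245.0], 0.56)]
jar [([754.0, 189.0], 0.71), ([746.0, 188.0], 0.87)]
```

```bash
python3 -c "
from workcell import env
print(env.job_done())"
```

```text
the job is handed in; nothing more can be done
None
```

I handed in the job after about 33 s of the 72 s allowed; the judge returned no verdict. The carton lies flat with the tub upright beside it, the divider sits level on the ledges, and the snack box lies flat on it beside the grip. The bystanders I could re-detect at the end had not moved; I used up the 10 allowed pictures before the snack box, so its placing was checked by the detectors and the force reading only.

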